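# Snap the spare socket covers shut and reset the table socket bar

## Robot

A 7-joint arm with a two-finger parallel gripper is mounted at the origin on the work surface. World frame = base frame: x ahead of the robot, y to its left, z up, the work surface at z = 0. Lengths are in m, angles in rad, forces in N, time in s.
With the tool pointing down it reaches from about 0.425 to 0.8 m from the base axis. Payload 8.3 kg.
Tool frame: the origin (TCP) lies at the very end of the fingers, on their centre line; the grasp point (between the pads) lies manip.grip_depth behind it (manip.grip_depth is the distance from the TCP to the grasp point, in m); z points along the fingers, y is the direction in which the jaws open and shut (so a half turn about z gives the same grasp; the last joint's range is limited). The gripper opens to 85 mm and grips with 20 to 120 N. Pads are 22 mm wide; open, the fingers measure 114 mm over their backs; the gripper's body (76 mm by 85 mm) begins 54 mm behind the grasp point. The pads swing forward as they close: fully open they stand 13 mm farther back than shut.
Start: joints at [1.068, 0.383, 0.016, 1.37, -0.006, 1.388, -0.046], TCP at [0.266, -0.565, 0.231] pointing down, gripper open.
Joint ranges: [-2.95, 2.95], [-0.25, 2.06], [-1.52, 1.56], [0.18, 2.33], [-1.44, 4.58], [0.02, 2.06], [-3.01, 3.01]. Speed limits (rad/s): [2.39, 2.39, 3.01, 3.01, 3.14, 3.14, 3.14].

## Interface

Orientations are given as a unit quaternion [w, x, y, z].
In Python, from bench import manip, viewer gives the robot as it stands.
- The arm moves only by the tool servo_tool, never from a script. Its argument "targets" is text: rows parted by semicolons, each of 5 numbers parted by spaces: the opening in per cent of the stroke, from 0 (shut) to 100 (fully open), then the shift along the tool's x, y, z in m, then the turn about the tool's z in degrees. A call has 1 to 12 rows; each row shifts and turns the commanded pose from where the row before left it, along the tool's axes as they then stand; what a row does not reach is not made up. A row lasts 1/8 s, in which the tool goes at most 62.5 mm and 10.7 degrees, less where a joint would pass 70% of its speed; a pose out of reach is approached as far as the arm can. A call is refused whole if a number of a shift passes 0.0625 or a number of a turn 10.7, either way. A call with a gripper value outside its range is refused whole. The fingers move at their own pace and stop on an object; the grip force is fixed at half the most. Time passes only in rows, so rows that do not move let the fingers close. It gives the time, the measured TCP pose, the force and the opening at its end, in the units of the state.
- manip.get_obs(): the state, without advancing time (a new reading comes with each control period).
- viewer.grab_frame(name): name is "scene" or "top" or "wrist"; returns the picture (400x640x3 uint8, blue, green, red); there is no depth.
- viewer.get_calibration(name): a dict with "intrinsics" (3x3 intrinsics, pixels), "cam_to_world" (4x4, takes a point from camera to world coordinates). Camera axes: x right, y down, z forward; pixel columns grow to the right and rows downward; lengths in m; the calibration is good to about 2 mm. The wrist camera is an equidistant fisheye: a pixel r from the principal point sees the ray r / f radians off the axis. A picture is of the moment at which its call begins: read the wrist's pose just before it. get_calibration takes no time and is no camera call; for the wrist camera it gives the pose at the moment of the call.
- manip.sign_off(): hands the job in, once; it reports no verdict.
The state is a dict: "clock": time; "qpos": joint angles; "dq": joint speeds; "effort": joint torques, N m; "position": TCP position; "tcp_rot": TCP orientation; "contact_force": force on the tool from outside, world axes, zero at the start; "torque": the same for the moment, N m; "gripper_width": finger opening in m.
Only numpy, scipy, OpenCV 4.12 (cv2) and the standard library are available. Lean on these libraries where they do the work, as an engineer would, in place of code of your own. Each camera call takes 0.05 s, during which the arm holds its last target. There are 200 camera calls.

## Task

The table-top socket bar has tripped: it only comes back on once its unused sockets are covered. Swing the open covers of the two empty sockets over and press each one down at its front edge until it snaps and stays shut, firmly but without crushing it (never lean more than about 35 N on a socket), then press the bar's round reset button all the way in and let it spring back. Leave the socket with the charger in it, its open cover, and the other things on the table alone.

Things in the scene. Friction and masses are not known exactly. Their poses are not given: they have to be found in the camera images.
- bar: Aluminium base plate of the socket bar, 104 mm deep (x) x 444 mm long (y) x 8 mm thick, fixed to the table. Origin: centre of its underside. Four 86 mm square white modules stand on it side by side along its y axis, at y = -162, -54, 54 and 162 mm, in an order that changes: two empty sockets, one socket with a charger, one switch. All share the bar's yaw.
- socket_a: White 86 x 86 x 40 mm socket module, EMPTY (three dark pin slots), a 70 mm square rim up to 50 mm round the slots, and a grey hinged cover. Fixed on the bar. Origin: centre of its underside, 8 mm above the table; z up, -x front (the cover's free edge when shut), +x rear, hinge line along y. Its snap needs 8 to 15 N at the cover's front edge (differs per socket, more nearer the hinge).
- cover_a (a joint): Angle of socket_a's grey cover, rad: 0 shut, 1.57 upright, 1.95 leaning fully back. Stays where it is left. On its catch, not snapped: about 0.15 (edge 12 mm proud); snapped: below 0.03 (gasket gives 1.5 mm per 10 N). Cover: tray 86 mm from hinge to front edge, 84 mm wide, 14 mm skirt; shut, outer face 66 mm above the table. A tab 34 mm wide sticks out 12 mm at the front.
- cover_a_edge (a point): Middle of the free front edge of socket_a's cover, on its outer face, 84 mm from the hinge line and 14 mm off the hinge plane. Moves with the cover; z axis normal to the outer face, x axis towards the hinge.
- cover_a_hinge (a point): Middle of the hinge line of socket_a's cover: 46 mm behind the module's centre, 52 mm above the table. Does not move; axes as the module's.
- socket_b: White 86 x 86 x 40 mm socket module, EMPTY (three dark pin slots), a 70 mm square rim up to 50 mm round the slots, and a grey hinged cover. Fixed on the bar. Origin: centre of its underside, 8 mm above the table; z up, -x front (the cover's free edge when shut), +x rear, hinge line along y. Its snap needs 8 to 15 N at the cover's front edge (differs per socket, more nearer the hinge).
- cover_b (a joint): Angle of socket_b's grey cover, rad: 0 shut, 1.57 upright, 1.95 leaning fully back. Stays where it is left. On its catch, not snapped: about 0.15 (edge 12 mm proud); snapped: below 0.03 (gasket gives 1.5 mm per 10 N). Cover: tray 86 mm from hinge to front edge, 84 mm wide, 14 mm skirt; shut, outer face 66 mm above the table. A tab 34 mm wide sticks out 12 mm at the front.
- cover_b_edge (a point): Middle of the free front edge of socket_b's cover, on its outer face, 84 mm from the hinge line and 14 mm off the hinge plane. Moves with the cover; z axis normal to the outer face, x axis towards the hinge.
- cover_b_hinge (a point): Middle of the hinge line of socket_b's cover: 46 mm behind the module's centre, 52 mm above the table. Does not move; axes as the module's.
- socket_c: The socket in use, same 86 mm white module with the same grey cover standing open behind, but with a white charger block (about 40 x 46 mm, reaching 98 mm above the table) plugged in its middle. Leave alone. Origin: centre of its underside.
- cover_c (a joint): Hinge angle of the cover of socket_c, rad, as for the others; starts leaning back at 1.75 to 1.9 and must stay open.
- switch: White 86 x 86 x 40 mm module without cover, with the round reset button on top in its middle. Fixed on the bar. Origin: centre of its underside, 8 mm above the table.
- reset_button (a joint): Travel of the reset button, m: 0 = up, 0.006 = fully in. A spring returns it; fully in takes 5 N.
- reset_button_top (a point): Centre of the top of the white round reset button, 28 mm across, in a grey collar 44 mm across on the switch module; 66 mm above the table when up, standing 10 mm over its collar. z up.
- tablet: Bystander: dark tablet computer lying flat, 240 x 168 x 8 mm. Origin: centre of its underside.
- spare_charger: Bystander: white charger block, 50 x 46 x 26 mm, lying with three brass pins up (38 mm overall). Origin: centre of its underside.
- earphone_case: Bystander: small white rounded earphone case, 46 x 62 x 24 mm. Origin: centre of its underside.
- mug: Bystander: white mug, 82 mm across, 90 mm tall, handle at its +y. Origin: centre of its underside.

How it is judged:
On the way, in this order (a step that is already met when the one before it is completed fails the run):
1. the covers of both empty sockets are snapped shut (value of joint each of cover_a, cover_b below 0.045 rad), for 0.3 s.
2. after that the reset button is pressed fully in (value of joint reset_button above 0.005 m), for 0.05 s.
At the end, for the whole second after the job is handed in: Both empty sockets' covers stay snapped shut (cover_a and cover_b below 0.045 rad), the reset button has sprung back (under 1.5 mm in) and the cover of the socket in use is still open (above 1.5 rad) (all of step 1 and value of joint reset_button below 0.0015 m and value of joint cover_c above 1.5 rad); the robot touches nothing.
It fails at once if a socket is pressed with more than 40 N (contact force between any of the fingers, the arm and socket_a above 40 N or contact force between any of the fingers, the arm and socket_b above 40 N).
It fails at once if the socket in use, its charger or its cover is knocked (over 12 N) or its cover is swung from its place (contact force between any of the fingers, the arm and socket_c above 12 N or value of joint cover_c below 1.5 rad).
It fails at once if a bystander is pushed more than 30 mm (distance of any of tablet, spare_charger, earphone_case, mug from where it was at the start of the episode above 0.03 m).
It also fails if it takes over 53 s, if anything falls off the work surface, if the arm or the gripper's body presses on something with over 40 N, if the wrist force passes 120 N, or if a joint passes its speed limit or range.

## Working session

There is one attempt and no reset: what is moved stays moved. The work goes in short steps, Python scripts to look and compute and a tool call to move; the robot and the scene stay as the last step left them, time stands still between calls to the robot, and variables do not carry over. Pictures are saved under pics/ and viewed, about 8 in all and at most 12, crops included, and the job is handed in when it is done.

Besides the shell and the picture viewer there is one more tool, called after "Emit:" by a JSON object that holds its "method" and its "body", one argument or row to a line. servo_tool: Moves the arm, as the interface text tells. Its arguments: {"type":"object","properties":{"targets":{"type":"string"}},"required":["targets"]}

```bash
mkdir -p pics && python3 - <<'E'
from bench import manip, viewer
import cv2,numpy as np
o=manip.get_obs();print({k:np.round(v,3) for k,v in o.items()},manip.grip_depth)
for n in("top","scene"):
    cv2.imwrite(f"pics/{n}0.png",viewer.grab_frame(n));c=viewer.get_calibration(n);print(n,np.round(c["intrinsics"],1).tolist(),np.round(c["cam_to_world"],3).tolist())
E
```

```text
{'clock': np.float64(0.0), 'qpos': array([ 1.068,  0.384,  0.016,  1.371, -0.006,  1.388, -0.047]), 'dq': array([-0.001,  0.003,  0.001, -0.001,  0.001,  0.   , -0.   ]), 'effort': array([-1.0000e-03, -6.2761e+01,  8.4400e-01, -3.7183e+01,  1.6000e-02,
        1.4000e-02,  0.0000e+00]), 'position': array([ 0.266, -0.565,  0.23 ]), 'tcp_rot': array([-0.001,  0.976,  0.218, -0.   ]), 'contact_force': array([ 0.763,  0.547, -0.597]), 'torque': array([-0.029,  0.004,  0.025]), 'gripper_width': np.float64(0.086)} 0.0187
top [[368.4, 0.0, 322.2], [0.0, 368.4, 201.3], [0.0, 0.0, 1.0]] [[0.15, -0.965, 0.216, 0.347], [-0.989, -0.147, 0.026, -0.003], [0.006, -0.218, -0.976, 1.185], [0.0, 0.0, 0.0, 1.0]]
scene [[468.0, 0.0, 325.9], [0.0, 468.0, 198.3], [0.0, 0.0, 1.0]] [[-0.117, 0.816, -0.566, 1.404], [0.993, 0.102, -0.059, 0.101], [0.01, -0.569, -0.822, 1.288], [0.0, 0.0, 0.0, 1.0]]
```

View pics/top0.png

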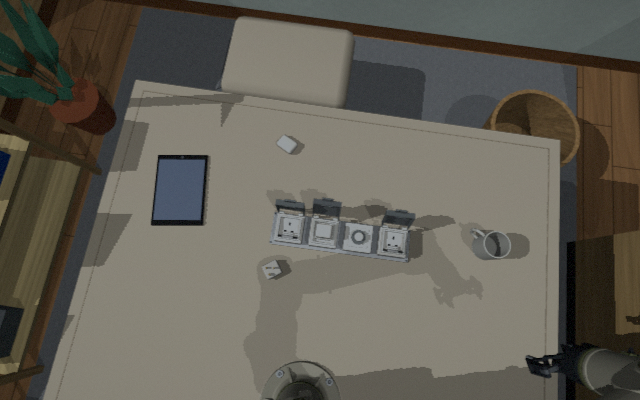

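View pics/scene0.png

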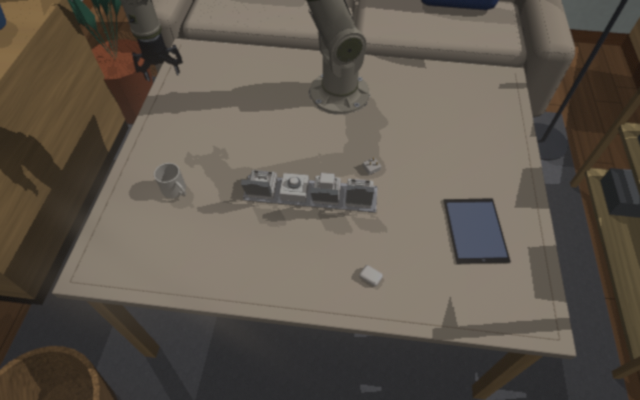

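The top view shows the bar at about (340,235). From left (+y) to right, the modules are empty (288,226), charger (324,230), switch (358,237) and empty (395,241). Covers stand open on the far (+x) side. I'll measure on a crop.

```bash
cat > h.py <<'E'
import cv2,numpy as np
from bench import manip,viewer
def ray(name,px):
    c=viewer.get_calibration(name);K=c["intrinsics"];T=np.array(c["cam_to_world"])
    d=T[:3,:3]@np.linalg.solve(K,[px[0],px[1],1.]);return T[:3,3],d
def on(name,px,z):
    o,d=ray(name,px);return o+d*(z-o[2])/d[2]
def proj(name,p):
    c=viewer.get_calibration(name);T=np.linalg.inv(c["cam_to_world"]);q=T[:3,:3]@p+T[:3,3];q=c["intrinsics"]@q;return q[:2]/q[2]
E
python3 - <<'E'
from h import *
im=cv2.imread("pics/top0.png")
cv2.imwrite("pics/top0c.png",cv2.resize(im[190:270,262:422],None,fx=5,fy=5,interpolation=cv2.INTER_CUBIC))
# rough: button and socket centres
for p,z in(((288,228),.05),((358,237),.066),((395,241),.05)): print(on("top",p,z).round(3))
E
```

```text
[0.498 0.12  0.05 ]
[ 0.501 -0.097  0.066]
[ 0.508 -0.213  0.05 ]
```

View pics/top0c.png

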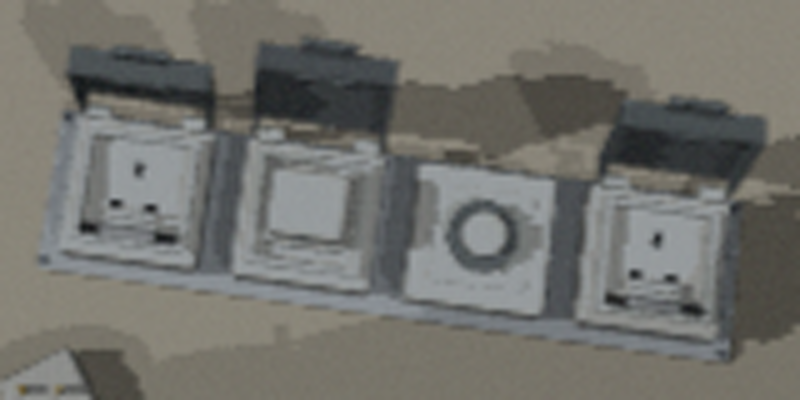

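The crop shows the plate corners at (42,265), (728,358), (68,112) and (740,205), the button at (483,233), and the far-right and far-left modules with pin slots. I'll fit the bar pose.

```bash
python3 - <<'E'
from h import *
from scipy.optimize import least_squares
C=[((42,266),(-52,222,8)),((728,360),(-52,-222,8)),((67,111),(52,222,8)),((741,205),(52,-222,8)),
((483,233),(0,-54,66)),((405,301),(-43,-11,48)),((545,316),(-43,-97,48)),((418,164),(43,-11,48)),((556,180),(43,-97,48)),
((578,323),(-43,-119,48)),((716,338),(-43,-205,48)),((60,250),(-43,205,48)),((195,268),(-43,119,48))]
px=np.array([[(a+.5)/5-.5+262,(b+.5)/5-.5+190] for (a,b),_ in C]);M=np.array([m for _,m in C])/1e3
def w(p,M=M):
    c,s=np.cos(p[2]),np.sin(p[2]);return np.c_[p[0]+c*M[:,0]-s*M[:,1],p[1]+s*M[:,0]+c*M[:,1],M[:,2]]
f=lambda p:(np.array([proj("top",q) for q in w(p)])-px).ravel()
r=least_squares(f,[.5,-.04,0],loss="soft_l1");print(r.x.round(4),r.fun.reshape(-1,2).round(1).tolist())
p=r.x
print("yaw deg",np.degrees(p[2]))
for n,m in dict(L=(0,162,66),Lhinge=(46,162,52),Redge=(0,-162,66),Rh=(46,-162,52),btn=(0,-54,66),C=(0,54,98)).items(): print(n,w(p,np.array([m])/1e3).round(3))
# cover free edge: tip corners of the covers (left cover), angle from ray with plane of the cover's mid
for n,y,(a,b) in (("L",162,(142,48)),("C",54,(328,42)),("R",-162,(697,101))):
    o=np.array([(a+.5)/5-.5+262,(b+.5)/5-.5+190])
    g=lambda t:proj("top",w(p,np.array([[46-96*np.cos(t[0]),y,52+96*np.sin(t[0])]])/1e3)[0])-o
    q=least_squares(g,[1.7]);print(n,"angle",q.x,q.fun)
E
```

```text
[ 0.502  -0.0447  0.0149] [[-1.2, 0.4], [0.3, 0.6], [-0.9, -0.4], [0.5, -0.7], [0.3, 0.3], [-0.2, -0.6], [-0.4, 0.2], [0.6, -0.6], [0.4, -0.1], [0.2, -0.2], [0.5, 0.6], [-0.6, 0.0], [-0.0, 0.2]]
yaw deg 0.8536860947956306
L [[0.5   0.117 0.066]]
Lhinge [[0.546 0.118 0.052]]
Redge [[ 0.504 -0.207  0.066]]
Rh [[ 0.55  -0.206  0.052]]
btn [[ 0.503 -0.099  0.066]]
C [[0.501 0.009 0.098]]
L angle [1.82177573] [-0.08995927 -0.01724126]
C angle [2.04450693] [0.55935895 0.07952084]
R angle [1.97474362] [ 0.48955259 -0.00235351]
```

Emit:
{"method": "servo_tool", "body": {
  "targets": "0 0 0 0 8.1; 0 0 0 0 8.1; 0 0 0 0 8.1; 0 0 0 0 0"
}}

```text
clock: 0.6
position: [0.2661, -0.5653, 0.2308]
tcp_rot: [-0.0, 1.0, 0.008, -0.0]
contact_force: [-0.2, 0.2, -1.0]
gripper_width: 0.0125
```

Emit:
{"method": "servo_tool", "body": {
  "targets": "0 0.036 -0.036 0 0; 0 0.036 -0.036 0 0; 0 0.036 -0.036 0 0; 0 0.036 -0.036 0 0; 0 0.036 -0.036 0 0; 0 0.036 -0.036 0 0; 0 0.036 -0.036 0 0; 0 0.036 -0.036 0 0; 0 0.036 -0.036 0 0; 0 0.036 -0.036 0 0; 0 0 0 0 0"
}}

```text
clock: 1.98
position: [0.6228, -0.1938, 0.2303]
tcp_rot: [-0.002, 1.0, 0.014, -0.0]
contact_force: [-0.6, 0.8, -0.8]
gripper_width: 0.0
```

Emit:
{"method": "servo_tool", "body": {
  "targets": "0 0 0.012 0.03 0; 0 0 0 0.03 0; 0 0 0 0.03 0; 0 0 0 0.025 0; 0 0 0 0 0; 0 0 0 0 0"
}}

```text
clock: 2.72
position: [0.6209, -0.2126, 0.1175]
tcp_rot: [0.0, 1.0, 0.008, 0.001]
contact_force: [0.6, 0.2, 0.1]
gripper_width: -0.0003
```

```bash
python3 - <<'E'
from h import *
o=manip.get_obs();print(o["position"].round(4),o["tcp_rot"].round(4),o["contact_force"].round(1))
a=viewer.grab_frame("scene")[140:230,220:400];b=viewer.grab_frame("wrist")
cv2.imwrite("pics/m1.png",np.vstack([cv2.resize(a,(640,320),interpolation=cv2.INTER_CUBIC),cv2.resize(b,(448,280))[:, :].__class__(0) if 0 else cv2.copyMakeBorder(cv2.resize(b,(448,280)),0,0,0,192,0)]))
E
```

```text
[ 0.6209 -0.2126  0.1175] [2.0e-04 1.0e+00 8.1e-03 6.0e-04] [0.6 0.2 0.1]
```

View pics/m1.png

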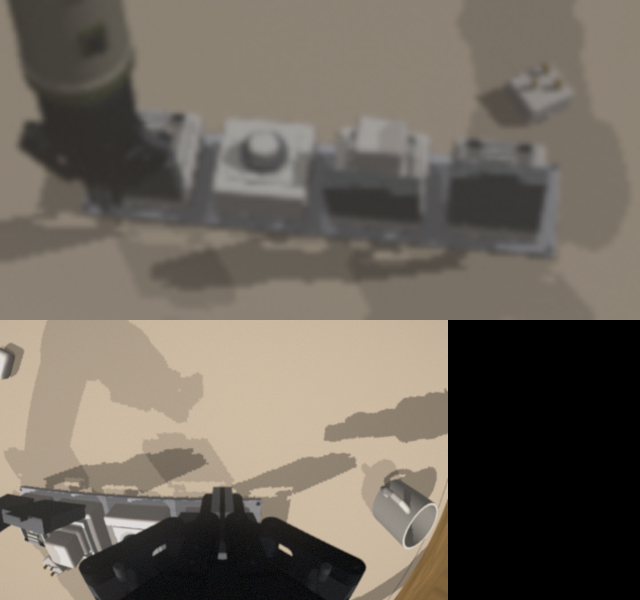

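The gripper stands behind the right-hand cover, clear of everything. I'll swing it over.

Emit:
{"method": "servo_tool", "body": {
  "targets": "0 -0.008 -0.006 0 0; 0 -0.007 0 0 0; 0 -0.006 0 0 0; 0 -0.006 0 0 0; 0 -0.006 0 0 0; 0 -0.006 0 0 0; 0 -0.006 0 0 0; 0 0 0 0 0"
}}

```text
clock: 3.82
position: [0.5749, -0.2068, 0.1163]
tcp_rot: [0.0, 1.0, 0.008, -0.0]
contact_force: [-0.3, -0.9, 0.4]
gripper_width: -0.0002
```

Emit:
{"method": "servo_tool", "body": {
  "targets": "0 -0.009 0 -0.0025 0; 0 -0.009 0 -0.0025 0; 0 -0.0095 0 0.001 0; 0 -0.0095 0 0.001 0; 0 -0.009 0 0.003 0; 0 -0.009 0 0.0035 0; 0 -0.008 0 0.005 0; 0 -0.008 0 0.006 0; 0 0 0 0 0"
}}

```text
clock: 4.95
position: [0.5034, -0.2077, 0.101]
tcp_rot: [-0.0, 1.0, 0.008, -0.001]
contact_force: [0.3, 0.1, 1.0]
gripper_width: -0.0003
```

```bash
python3 - <<'E'
from h import *
a=viewer.grab_frame("scene")[140:230,220:400];b=viewer.grab_frame("top")[190:270,330:450]
cv2.imwrite("pics/m2.png",np.vstack([cv2.resize(a,(600,300),interpolation=cv2.INTER_CUBIC),cv2.copyMakeBorder(cv2.resize(b,(450,300),interpolation=cv2.INTER_CUBIC),0,0,0,150,0)]))
E
```

```text
(no output)
```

View pics/m2.png

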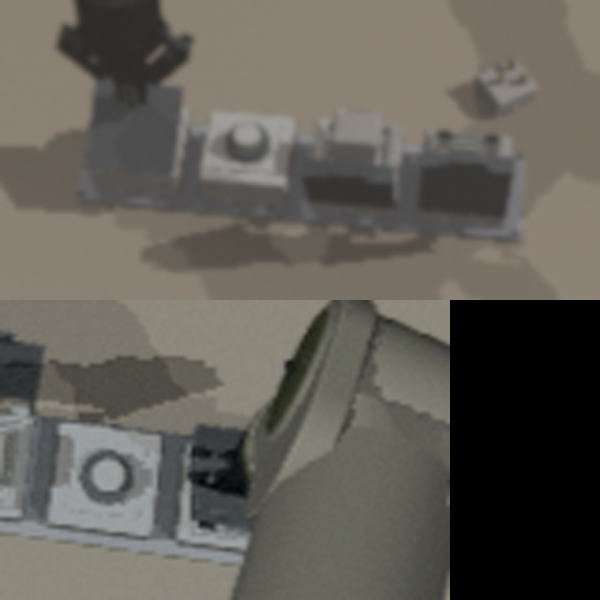

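The right cover is following the finger and is now about 30° from shut. I'll lower it to the catch.

Emit:
{"method": "servo_tool", "body": {
  "targets": "0 -0.004 0 0.005 0; 0 -0.005 0 0.005 0; 0 -0.005 0 0.005 0; 0 -0.004 0 0.003 0; 0 -0.004 0 0.002 0; 0 0 0 0.002 0; 0 0 0 0 0"
}}

```text
clock: 5.92
position: [0.4826, -0.208, 0.0798]
tcp_rot: [-0.0, 1.0, 0.008, 0.0]
contact_force: [-0.4, 0.3, 1.3]
gripper_width: 0.0003
```

Emit:
{"method": "servo_tool", "body": {
  "targets": "0 -0.001 0 0.001 0; 0 -0.001 0 0.001 0; 0 -0.001 0 0.001 0; 0 0 0 0 0"
}}

```text
clock: 6.42
position: [0.4809, -0.2081, 0.0778]
tcp_rot: [0.0, 1.0, 0.008, 0.002]
contact_force: [2.6, 0.9, 5.0]
gripper_width: 0.0001
```

Emit:
{"method": "servo_tool", "body": {
  "targets": "0 0 0 0.001 0; 0 0 0 0.001 0; 0 0 0 0 0"
}}

```text
clock: 6.8
position: [0.4803, -0.2081, 0.0757]
tcp_rot: [0.0, 1.0, 0.008, 0.001]
contact_force: [0.3, 0.1, 6.9]
gripper_width: -0.0005
```

Emit:
{"method": "servo_tool", "body": {
  "targets": "0 0 0 0.001 0; 0 0 0 0.001 0; 0 0 0 0 0"
}}

```text
clock: 7.18
position: [0.4793, -0.2081, 0.0725]
tcp_rot: [-0.0, 1.0, 0.008, -0.0]
contact_force: [0.3, -0.7, 1.1]
gripper_width: -0.0003
```

Emit:
{"method": "servo_tool", "body": {
  "targets": "0 0 0 0.0015 0; 0 0 0 0.0015 0; 0 0 0 0.001 0; 0 0 0 0 0"
}}

```text
clock: 7.68
position: [0.4794, -0.208, 0.0686]
tcp_rot: [-0.0, 1.0, 0.008, -0.0]
contact_force: [-0.0, -0.7, -0.1]
gripper_width: -0.0001
```

Emit:
{"method": "servo_tool", "body": {
  "targets": "0 0 0 0.001 0; 0 0 0 0.001 0; 0 0 0 0 0"
}}

```text
clock: 8.05
position: [0.4795, -0.208, 0.0667]
tcp_rot: [-0.0, 1.0, 0.008, -0.0]
contact_force: [-0.1, -0.3, -0.2]
gripper_width: 0.0
```

Emit:
{"method": "servo_tool", "body": {
  "targets": "0 0 0 0.001 0; 0 0 0 0.001 0; 0 0 0 0 0"
}}

```text
clock: 8.43
position: [0.4795, -0.2081, 0.0653]
tcp_rot: [0.0, 1.0, 0.008, 0.0]
contact_force: [-2.4, 0.8, 6.5]
gripper_width: -0.0003
```

Emit:
{"method": "servo_tool", "body": {
  "targets": "0 0 0 0.001 0; 0 0 0 0 0"
}}

```text
clock: 8.68
position: [0.4795, -0.2082, 0.0648]
tcp_rot: [0.0, 1.0, 0.008, 0.0]
contact_force: [-5.0, 1.2, 10.5]
gripper_width: -0.0002
```

Emit:
{"method": "servo_tool", "body": {
  "targets": "0 0 0 -0.047 0; 0 0 0 -0.047 0; 0 0 0 -0.046 0; 0 0.018 -0.041 0 0; 0 0.018 -0.041 0 0; 0 0.018 -0.041 0 0; 0 0.018 -0.041 0 0; 0 0.018 -0.041 0 0; 0 0.018 -0.041 0 0; 0 0.018 -0.041 0 0; 0 0.017 -0.042 0 0; 0 0 0 0 0"
}}

```text
clock: 10.18
position: [0.617, 0.1285, 0.2031]
tcp_rot: [-0.001, 1.0, 0.011, -0.0]
contact_force: [0.2, -0.6, -0.3]
gripper_width: 0.0002
```

```bash
python3 - <<'E'
from h import *
o=manip.get_obs();print(o["position"].round(4),o["tcp_rot"].round(4))
a=viewer.grab_frame("scene")[140:230,220:400];b=viewer.grab_frame("top")[190:270,260:440]
cv2.imwrite("pics/m3.png",np.vstack([cv2.resize(a,(600,300),interpolation=cv2.INTER_CUBIC),cv2.resize(b,(600,267),interpolation=cv2.INTER_CUBIC)]))
E
```

```text
[0.617  0.1285 0.2031] [-1.400e-03  9.999e-01  1.120e-02 -5.000e-04]
```

View pics/m3.png

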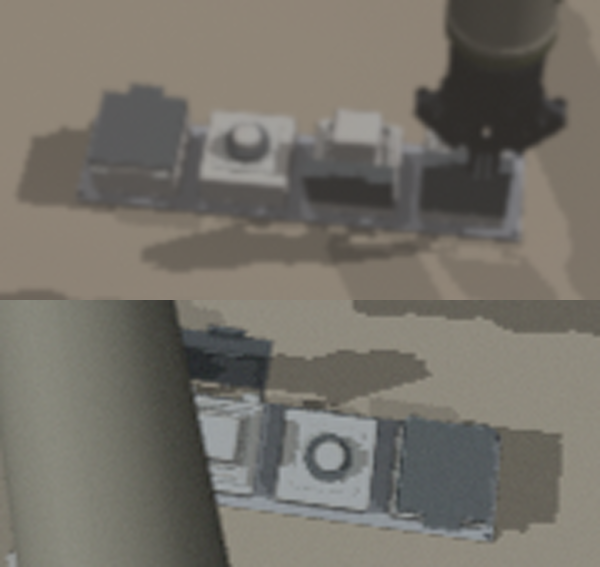

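The right cover lies flat shut, and the gripper is above and behind the left one. Same swing there.

Emit:
{"method": "servo_tool", "body": {
  "targets": "0 0 0.005 0.03 0; 0 0 0 0.03 0; 0 0 0 0.0255 0; 0 0 0 0 0; 0 -0.007 0 0 0; 0 -0.007 0 0 0; 0 -0.0065 0 0 0; 0 -0.0065 0 0 0; 0 -0.0065 0 0 0; 0 -0.0065 0 0 0; 0 -0.0065 0 0 0; 0 0 0 0 0"
}}

```text
clock: 11.78
position: [0.5705, 0.1174, 0.1184]
tcp_rot: [0.0, 1.0, 0.008, -0.0]
contact_force: [0.1, 0.2, 0.6]
gripper_width: -0.0001
```

Emit:
{"method": "servo_tool", "body": {
  "targets": "0 -0.009 0 -0.0015 0; 0 -0.009 0 -0.0015 0; 0 -0.0095 0 0.001 0; 0 -0.0095 0 0.001 0; 0 -0.009 0 0.003 0; 0 -0.009 0 0.0035 0; 0 -0.008 0 0.005 0; 0 -0.008 0 0.006 0; 0 0 0 0 0"
}}

```text
clock: 12.9
position: [0.4989, 0.1162, 0.1011]
tcp_rot: [0.0, 1.0, 0.008, -0.001]
contact_force: [0.3, 0.0, 0.3]
gripper_width: -0.0001
```

Emit:
{"method": "servo_tool", "body": {
  "targets": "0 -0.004 0 0.005 0; 0 -0.005 0 0.005 0; 0 -0.005 0 0.005 0; 0 -0.004 0 0.003 0; 0 -0.004 0 0.002 0; 0 0 0 0.002 0; 0 0 0 0 0"
}}

```text
clock: 13.78
position: [0.478, 0.1159, 0.0798]
tcp_rot: [-0.0, 1.0, 0.008, -0.0]
contact_force: [-0.1, -0.9, -0.4]
gripper_width: 0.0004
```

Emit:
{"method": "servo_tool", "body": {
  "targets": "0 -0.001 0 0.001 0; 0 -0.001 0 0.001 0; 0 -0.001 0 0.001 0; 0 0 0 0 0"
}}

```text
clock: 14.28
position: [0.476, 0.116, 0.0776]
tcp_rot: [-0.0, 1.0, 0.008, 0.001]
contact_force: [3.4, -0.2, 3.4]
gripper_width: 0.0002
```

Emit:
{"method": "servo_tool", "body": {
  "targets": "0 0 0 0.001 0; 0 0 0 0.001 0; 0 0 0 0 0"
}}

```text
clock: 14.65
position: [0.4753, 0.1159, 0.0752]
tcp_rot: [-0.0, 1.0, 0.008, 0.0]
contact_force: [1.9, -0.3, 5.4]
gripper_width: -0.0002
```

Emit:
{"method": "servo_tool", "body": {
  "targets": "0 0 0 0.001 0; 0 0 0 0.001 0; 0 0 0 0 0"
}}

```text
clock: 15.02
position: [0.4743, 0.1158, 0.0723]
tcp_rot: [0.0, 1.0, 0.008, -0.001]
contact_force: [-0.1, 0.1, 0.3]
gripper_width: 0.0004
```

Emit:
{"method": "servo_tool", "body": {
  "targets": "0 0 0 0.001 0; 0 0 0 0.001 0; 0 0 0 0 0"
}}

```text
clock: 15.4
position: [0.4747, 0.1158, 0.0706]
tcp_rot: [0.0, 1.0, 0.008, -0.0]
contact_force: [-0.4, -0.2, 0.5]
gripper_width: -0.0
```

Emit:
{"method": "servo_tool", "body": {
  "targets": "0 0 0 0.0015 0; 0 0 0 0.0015 0; 0 0 0 0.001 0; 0 0 0 0 0"
}}

```text
clock: 15.9
position: [0.4749, 0.1159, 0.0667]
tcp_rot: [-0.0, 1.0, 0.008, -0.0]
contact_force: [0.4, -0.7, -0.4]
gripper_width: -0.0002
```

Emit:
{"method": "servo_tool", "body": {
  "targets": "0 0 0 0.001 0; 0 0 0 0.001 0; 0 0 0 0 0"
}}

```text
clock: 16.27
position: [0.475, 0.1159, 0.0653]
tcp_rot: [0.0, 1.0, 0.008, 0.0]
contact_force: [-3.2, -0.8, 6.7]
gripper_width: 0.0002
```

Emit:
{"method": "servo_tool", "body": {
  "targets": "0 0 0 0.001 0; 0 0 0 0 0; 0 0 0 -0.045 0; 0 0 0 -0.045 0; 0 0 0 -0.045 0; 0 0.005 0.043 0 0; 0 0.005 0.043 0 0; 0 0.005 0.043 0 0; 0 0.005 0.043 0 0; 0 0.005 0.043 0 0; 0 0 0 0 0; 0 0 0 0 0"
}}

```text
clock: 17.77
position: [0.5033, -0.098, 0.1986]
tcp_rot: [-0.0, 1.0, 0.008, -0.0]
contact_force: [0.4, 0.4, -0.6]
gripper_width: 0.0002
```

```bash
python3 - <<'E'
from h import *
o=manip.get_obs();print(o["position"].round(4),o["tcp_rot"].round(4))
a=viewer.grab_frame("scene")[140:230,220:400];b=viewer.grab_frame("top")[190:270,260:440]
cv2.imwrite("pics/m4.png",np.vstack([cv2.resize(a,(600,300),interpolation=cv2.INTER_CUBIC),cv2.resize(b,(600,267),interpolation=cv2.INTER_CUBIC)]))
E
```

```text
[ 0.5033 -0.098   0.1986] [-3.e-04  1.e+00  8.e-03 -1.e-04]
```

View pics/m4.png

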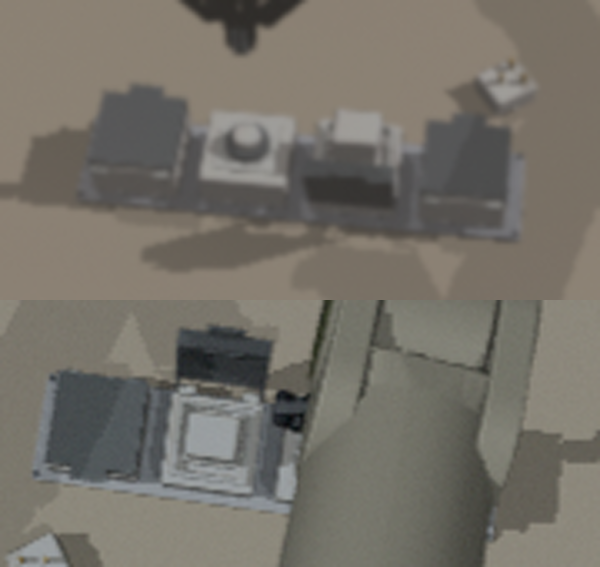

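Both empty sockets' covers are flat shut, the charger's cover is still open, and the tool is over the button. I'll press it.

Emit:
{"method": "servo_tool", "body": {
  "targets": "0 0 0 0.04 0; 0 0 0 0.04 0; 0 0 0 0.035 0; 0 0 0 0.01 0; 0 0 0 0 0"
}}

```text
clock: 18.5
position: [0.5034, -0.098, 0.0741]
tcp_rot: [-0.0, 1.0, 0.008, -0.0]
contact_force: [-0.1, -0.1, -0.6]
gripper_width: -0.0001
```

Emit:
{"method": "servo_tool", "body": {
  "targets": "0 0 0 0.003 0; 0 0 0 0.003 0; 0 0 0 0.003 0; 0 0 0 0 0"
}}

```text
clock: 19.0
position: [0.5043, -0.0988, 0.0655]
tcp_rot: [0.0, 1.0, 0.008, 0.001]
contact_force: [1.8, -0.5, 3.7]
gripper_width: -0.0002
```

Emit:
{"method": "servo_tool", "body": {
  "targets": "0 0 0 0.001 0; 0 0 0 0.001 0; 0 0 0 0 0; 0 0 0 0 0"
}}

```text
clock: 19.5
position: [0.5044, -0.0988, 0.064]
tcp_rot: [0.0, 1.0, 0.008, 0.001]
contact_force: [1.0, 0.2, 11.4]
gripper_width: 0.0001
```

```bash
python3 - <<'E'
from h import *
o=manip.get_obs();print(o["position"].round(4),o["contact_force"].round(1),o["torque"].round(2))
a=viewer.grab_frame("scene")[130:220,230:390];b=viewer.grab_frame("wrist")
cv2.imwrite("pics/m5.png",np.vstack([cv2.resize(a,(533,300),interpolation=cv2.INTER_CUBIC),cv2.copyMakeBorder(b[150:400,60:593],0,0,0,0,0)]))
E
```

```text
[ 0.5044 -0.0988  0.064 ] [ 1.   0.2 11.4] [ 0.15 -0.23  0.01]
```

View pics/m5.png

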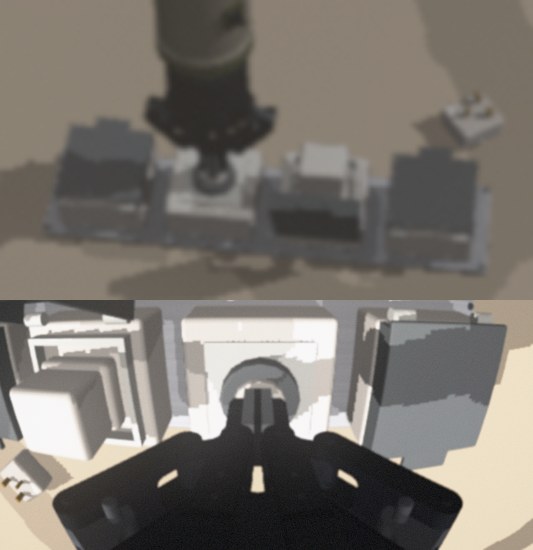

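The finger is on the button, with nothing else touching. I'll press further in small steps.

Emit:
{"method": "servo_tool", "body": {
  "targets": "0 0 0 0.001 0; 0 0 0 0.001 0; 0 0 0 0 0"
}}

```text
clock: 19.98
position: [0.5045, -0.0988, 0.0637]
tcp_rot: [0.0, 1.0, 0.008, 0.001]
contact_force: [-6.3, 2.0, 28.3]
gripper_width: 0.0001
```

Emit:
{"method": "servo_tool", "body": {
  "targets": "0 0 0 -0.0035 0; 0 0 0 0 0; 0 0 0 0 0"
}}

```text
clock: 20.35
position: [0.5038, -0.0987, 0.0646]
tcp_rot: [0.0, 1.0, 0.008, 0.001]
contact_force: [3.7, 0.1, 5.5]
gripper_width: -0.0002
```

Emit:
{"method": "servo_tool", "body": {
  "targets": "0 0 0 -0.0015 0; 0 0 0 0 0; 0 0 0 0 0"
}}

```text
clock: 20.72
position: [0.5032, -0.0987, 0.0657]
tcp_rot: [-0.0, 1.0, 0.008, -0.0]
contact_force: [3.5, -0.3, 4.8]
gripper_width: -0.0002
```

Emit:
{"method": "servo_tool", "body": {
  "targets": "0 0 0 -0.0015 0; 0 0 0 0 0; 0 0 0 0 0"
}}

```text
clock: 21.1
position: [0.503, -0.0987, 0.0671]
tcp_rot: [-0.0, 1.0, 0.008, -0.0]
contact_force: [2.0, 0.3, 3.2]
gripper_width: -0.0001
```

Emit:
{"method": "servo_tool", "body": {
  "targets": "0 0 0 -0.0015 0; 0 0 0 0 0; 0 0 0 0 0"
}}

```text
clock: 21.48
position: [0.503, -0.0987, 0.0686]
tcp_rot: [-0.0, 1.0, 0.008, -0.0]
contact_force: [1.2, -0.4, 2.6]
gripper_width: 0.0003
```

Force falls smoothly from 5.5 N just above the stop to 2.6 N 4 mm higher, which fits the button's full spring travel, and the hard stop came at the bottom. I'll retreat and check.

Emit:
{"method": "servo_tool", "body": {
  "targets": "0 0 0 -0.03 0; 0 0 0 -0.05 0; 0 0 0 -0.06 0; 0 0 0.05 0 0; 0 0 0.05 0 0; 0 0 0.05 0 0; 0 0 0.05 0 0; 0 0 0.05 0 0; 0 0 0.05 0 0; 0 0 0 0 0; 0 0 0 0 0"
}}

```text
clock: 22.85
position: [0.5077, -0.3979, 0.2077]
tcp_rot: [-0.001, 1.0, 0.008, -0.001]
contact_force: [-0.4, -0.8, 0.4]
gripper_width: 0.0001
```

```bash
python3 - <<'E'
from h import *
p=[.502,-.0447,.0149]
def w(m):
    m=np.array(m)/1e3;c,s=np.cos(p[2]),np.sin(p[2]);return np.array([p[0]+c*m[0]-s*m[1],p[1]+s*m[0]+c*m[1],m[2]])
o=manip.get_obs();print(o["clock"],o["position"].round(3),o["contact_force"].round(1))
out=[]
for n,(r0,c0,W,H) in dict(scene=(145,225,170,75),top=(190,262,160,80)).items():
    im=viewer.grab_frame(n);k=4.5
    b=cv2.resize(im[r0:r0+H,c0:c0+W],None,fx=k,fy=k,interpolation=cv2.INTER_CUBIC)
    for y in(162,-162):
      for t,col in((0,(0,255,0)),(.15,(0,0,255))):
        pts=[]
        for v in(-42,42):
            q=proj(n,w((46-86*np.cos(t)+14*np.sin(t),y+v,52+86*np.sin(t)+14*np.cos(t))));pts.append(tuple(int(a) for a in ((q-[c0,r0]+.5)*k)))
        cv2.line(b,pts[0],pts[1],col,1)
    for z,col in((66,(0,255,0)),(70,(0,0,255))):
        q=(proj(n,w((0,-54,z)))-[c0,r0]+.5)*k;cv2.circle(b,tuple(int(a) for a in q),2,col,-1)
    out.append(cv2.copyMakeBorder(b,0,0,0,765-b.shape[1],0) if b.shape[1]<765 else b)
cv2.imwrite("pics/m6.png",cv2.resize(np.vstack(out),None,fx=.85,fy=.85))
E
```

```text
22.85 [ 0.508 -0.398  0.208] [-0.4 -0.8  0.4]
```

View pics/m6.png

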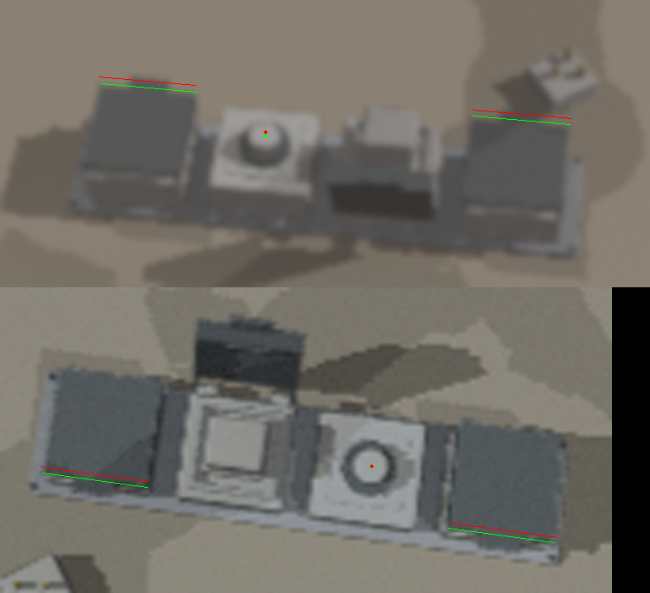

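```bash
python3 -c "
from bench import manip
print(manip.sign_off())"
```

```text
the job is handed in; nothing more can be done
None
```

I shut both empty sockets' covers, then pressed the reset button to its stop, released it, and handed the job in. The clock was at about 23 s of the 53 s allowed; no verdict was reported.

- **Covers:** I swung each one over with the closed fingers and pressed it at the front edge. In both cases the force climbed to 5–7 N, dropped away as the cover snapped, then built up again on the gasket. The highest force I read on a cover was about 11 N. In the last scene and top pictures, both front edges lie on the predicted shut line, not on the unsnapped line.
- **Button:** it behaved as a spring of about 0.7 N/mm, roughly 5.5 N just above the stop, and then stopped hard. I pushed to 28 N on the stop. In the last pictures it looked sprung back.
- **Bystanders:** I kept clear of the charger socket, and its cover still stood open in the last picture. The tool was in free air at hand-in. I planned the path clear of the loose items and saw no contact, but did not measure their positions again.

**One disagreement:** the button met the finger about 4 mm higher than its stated 66 mm, and stopped at a tool height of 64 mm instead of 60 mm. The covers, by contrast, met the finger at the stated 66 mm. I judged the button fully in from the spring force and the hard stop, because the gripper hid it from the cameras while it was pressed.

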